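# Reject blanks into the scrap safe

### The job

Two of the three cast brass blanks on the sorting board are rejects, marked with a red paint stripe. Put both rejects into the green scrap safe: push its sprung lid flap down into the slot and hold it open while you let each blank drop past it, then let the flap close. Leave the unmarked good blank where it lies.

Things in the scene. Friction and masses are not known exactly. Their poses are not given: they have to be found in the camera images.
- scrap_safe: green steel box fixed to the bench, 120 (x) x 180 (y) x 140 high; origin at the centre of its underside, x to its far side, z up. Hollow inside (4 mm floor, walls and lid). The lid has one slot, 70 (x) x 140 (y), centred, closed from below by the flap.
- slot (a point): centre of the slot, level with the lid's top face (140 above the bench), axes as scrap_safe
- flap (a joint): aluminium flap 66 (x) x 134 (y) x 3, under the lid, hinged along the slot's far edge (x = +34, 136 above the bench); free edge at x = -32. rad: 0 = shut (level), to 1.4 as the free edge swings down into the box. A damped spring shuts it, 0.11 N m shut to 0.19 N m open (3 to 5 N at 40 from the hinge). A blank lying on it does not open it; let go, it shuts within 1 s.
- flap_edge (a point): middle of the flap's free edge, moves with the flap
- sort_stand: low wooden stand fixed on the bench, 134 (x) x 149 (y), with a tan fibre sorting board on top; the board's top face, where the blanks lie, is 84 above the bench; origin at the centre of its underside. To its right stands a wooden box of square sticks, 100 x 100, 130 high, centred at x = 0.43, y = -0.12 in the world
- reject_1: brass blank 30 (x) x 20 (y) x 12 high, 80 g (varies), lying flat on the board, with a red paint stripe 12 wide across its top; origin at the centre of its underside; grip across the 20 mm side
- reject_2: second reject, the same as reject_1, also with the red stripe
- good_blank: good blank: same brass, size and origin, no red stripe; stays on the board
- hose_top (a point): highest point of the rigid orange gas hose that arches over the bench between robot and safe, 265 above the bench; from here it falls towards the robot's cart and, on the other side, to the torch. Keep arm and gripper clear of it: they start to its right, so rise before crossing it
Things that resemble listed ones, but are neither listed nor needed, are in the scene too. What is shaped like the reject_1 but turquoise is not meant.

How it is judged:
By the outcome, as a careful person would: the job done as asked, in the order asked, and still so for the second after the job is handed in, with the robot touching nothing.
It also fails if it takes over 67 s, if anything falls off the work surface, if the arm or the gripper's body presses on something with over 40 N, if the wrist force passes 120 N, or if a joint passes its speed limit or range.

### The arm

A 6-joint arm with a two-finger parallel gripper is mounted at the origin on a cart in front of the work surface, level with it; the furniture and walls round the work are solid. World frame = base frame: x ahead of the robot, y to its left, z up, the work surface at z = 0. Lengths are in m, angles in rad, forces in N, time in s.
With the tool pointing down it reaches from about 0.35 to 0.775 m from the base axis. Payload 7.3 kg.
Tool frame: the origin (TCP) lies midway between the tips of the shut fingers; the grasp point (between the pads) lies 19 mm behind it; z points along the fingers, y is the line along which they close (so a half turn about z gives the same grasp; the last joint's range is limited). The gripper opens to 92 mm and grips with 3 to 60 N. Pads are 19 mm wide; open, the fingers measure 130 mm over their backs; the gripper's body (75 mm by 190 mm) begins 47 mm behind the grasp point.
Start: joints at [-1.494, 0.342, 1.524, -0, 1.275, -0.146], TCP at [0.116, -0.512, 0.227] pointing down, gripper open.
Joint ranges: [-2.53, 2.53], [-0.77, 2.02], [0.04, 2.7], [-1, 4.14], [0.28, 2.66], [-3.11, 3.11]. Speed limits (rad/s): [2.57, 2.57, 3.14, 3.14, 3.14, 3.14].

### API

Orientations are given as a rotation vector (axis times angle).
In Python, from plant import get_obs, snapshot, get_calibration, close_job gives the robot as it stands. The module is installed in compiled form; this text tells all that it offers.
- The arm moves only by the tool apply_moves, never from a script. Its argument "motion" is one flat list of numbers, 7 for each row, row after row: the shift along the tool's x, y, z in mm, then the turn, a rotation vector about the tool's x, y, z in degrees, then the opening, from 0 (shut) to 1 (fully open). In form: [x, y, z, ax, ay, az, grip, x, y, z, ax, ay, az, grip, ...]. A call has 1 to 10 rows; each row is the pose to reach, as a shift and turn from the pose commanded when the call began, along the tool's axes at that moment; what a row does not reach only later rows make up. A row lasts 1/8 s, in which the tool goes at most 62.5 mm and 10.7 degrees, less where a joint would pass 70% of its speed; a pose out of reach is approached as far as the arm can. A call with a gripper value outside its range is refused whole. The fingers move at their own pace and stop on an object; "force" is the grip in N (left out, the last holds). Time passes only in rows, so rows that repeat a pose let the fingers close. It gives the time, the measured TCP pose, the force, the opening and the grip force at its end, in the units of the state.
- get_obs(): the state, without advancing time (a new reading comes with each control period).
- snapshot(name): name is "side" or "top"; returns the picture (480x640x3 uint8, red, green, blue); there is no depth.
- get_calibration(name): a dict with "vertical_fov" (degrees; the focal length in pixels is half the picture's height over the tangent of half this angle, whatever the lens; pixels are square), "cx", "cy" (the principal point, pixels), "R" (3x3) and "t" (3): a world point X has camera coordinates R X + t. Camera axes: x right, y down, z forward; pixel columns grow to the right and rows downward; lengths in m; the calibration is good to about 2 mm. A picture is of the moment at which its call begins. get_calibration takes no time and is no camera call.
- close_job(): hands the job in; it is judged then, once.
The state is a dict: "time": time; "qpos": joint angles; "joint_velocities": joint speeds; "effort": joint torques, N m; "position": TCP position; "orientation": TCP orientation; "force": force on the tool from outside, world axes, zero at the start; "torque": the same for the moment, N m; "grip_width": finger opening in m; "grasp_force": force on a finger pad.
Only numpy, scipy, OpenCV 4.12 (cv2) and the standard library are available. Lean on these libraries where they do the work, as an engineer would, in place of code of your own. Each camera call takes 0.05 s, during which the arm holds its last target. There are 200 camera calls.

## Working session

There is one attempt and no reset: what is moved stays moved. The work goes in short steps, Python scripts to look and compute and a tool call to move; the robot and the scene stay as the last step left them, time stands still between calls to the robot, and variables do not carry over. Pictures are saved under pics/ and viewed, at most 10 in all, crops included, and the job is handed in when it is done.

Besides the shell and the picture viewer there is one more tool, called as name(argument=value, ...) on one line, values as JSON. apply_moves: Moves the arm, as the interface text tells. Its arguments: {"type":"object","properties":{"motion":{"type":"array","items":{"type":"number"}},"force":{"type":"number"}},"required":["motion"]}

```bash
mkdir -p pics
cat > h.py <<'E'
import numpy as np, cv2
from plant import *
def cam(n):
    c=get_calibration(n); f=240/np.tan(np.radians(c["vertical_fov"])/2)
    return f,c["cx"],c["cy"],np.array(c["R"]),np.array(c["t"]),c
def ray(n,u,v,z):
    f,cx,cy,R,t,_=cam(n); d=R.T@np.array([(u-cx)/f,(v-cy)/f,1]); o=-R.T@t
    return o+d*(z-o[2])/d[2]
def proj(n,X):
    f,cx,cy,R,t,_=cam(n); c=R@np.array(X)+t; return cx+f*c[0]/c[2],cy+f*c[1]/c[2]
def save(n,name):
    im=snapshot(n); cv2.imwrite(f"pics/{name}.png",cv2.cvtColor(im,cv2.COLOR_RGB2BGR)); return im
E
python3 - <<'E'
from h import *
for n in("top","side"):
    save(n,n+"1"); f,_,_,R,t,c=cam(n); print(c, f, -R.T@t)
print(get_obs())
E
```

```text
{'vertical_fov': 54.280136466773165, 'cx': 319.0349102016536, 'cy': 241.73147900548014, 'R': array([[ 0.01414614, -0.9993949 ,  0.03177601],
       [-0.99818851, -0.01597334, -0.05800477],
       [ 0.05847724, -0.0308979 , -0.99781047]]), 't': array([-0.14092766,  0.46643442,  0.99747576])} 468.19345413924816 [ 0.40925343 -0.10257196  1.0268253 ]
{'vertical_fov': 48.645306069570516, 'cx': 325.12351230348725, 'cy': 241.8016703733102, 'R': array([[-0.81267966, -0.58247975,  0.01640492],
       [-0.38790107,  0.51976468, -0.76116847],
       [ 0.43483852, -0.62494962, -0.64834669]]), 't': array([0.32581996, 0.37516287, 0.71573235])} 530.9812381995181 [0.09908533 0.44208378 0.7442598 ]
{'time': 0.1, 'qpos': array([-1.49398019e+00,  3.42652355e-01,  1.52491478e+00, -1.09734755e-05,
        1.27536799e+00, -1.45985796e-01]), 'joint_velocities': array([-5.20225760e-05, -4.28607406e-03, -2.42427529e-03, -1.36866643e-04,
       -2.57261993e-03,  2.17811312e-04]), 'effort': array([ 2.03280557e-03, -4.32004452e+01, -2.44692689e+01,  7.18915346e-02,
        5.26349852e-02, -4.82762255e-05]), 'position': array([ 0.11600414, -0.51166386,  0.22611715]), 'orientation': array([-3.12078468e+00, -3.49108823e-01, -5.64147986e-05]), 'force': array([0.36844165, 0.28491808, 0.01447302]), 'torque': array([-0.0196173 , -0.02917092,  0.00577347]), 'grasp_force': 0.0, 'grip_width': 0.09187244928965262}
```

View pics/top1.png

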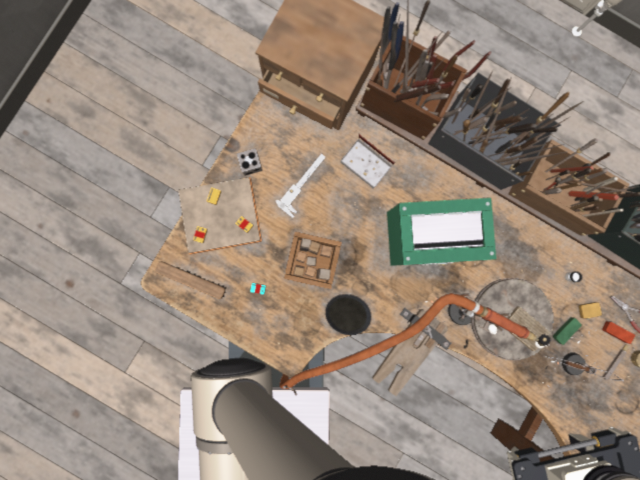

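View pics/side1.png

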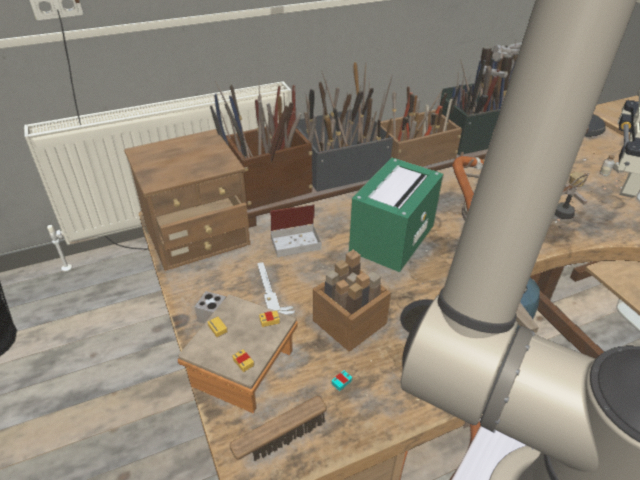

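The top view shows the stand with three yellow blanks: (215,196) plain, (244,224) and (201,235) with red stripes. A turquoise decoy lies at (258,289), the green safe is centred at about (442,230), and the hose arches through (450,300).

```bash
cat > meas.py <<'E'
from h import *
def blanks(n,z=0.096,im=None):
    im=snapshot(n) if im is None else im
    hsv=cv2.cvtColor(im,cv2.COLOR_RGB2HSV)
    y=cv2.inRange(hsv,(20,150,120),(35,255,255)); r=cv2.inRange(hsv,(0,180,110),(8,255,255))|cv2.inRange(hsv,(172,180,110),(180,255,255))
    m=cv2.morphologyEx(y|r,cv2.MORPH_CLOSE,np.ones((3,3)))
    out=[]
    for c in cv2.findContours(m,cv2.RETR_EXTERNAL,cv2.CHAIN_APPROX_NONE)[0]:
        if cv2.contourArea(c)<40: continue
        k=np.zeros_like(m); cv2.drawContours(k,[c],-1,1,-1)
        P=np.array([ray(n,*p[0],z)[:2] for p in c])*1000
        (cx,cy),(w,h),a=cv2.minAreaRect(P.astype(np.float32))
        if w<h: w,h,a=h,w,a+90
        if (y*k).sum()==0: continue
        q=c[:,0].mean(0)
        out.append((q.round(),np.round([cx,cy,w,h,a],1),int((r*k>0).sum())))
    return out
E
python3 - <<'E'
from meas import *
im=save("top","top2"); 
for n in("top","side"):
    for b in blanks(n,im=im if n=="top" else None):
        if b[0][0]<330: print(n,*b)
hsv=cv2.cvtColor(im,cv2.COLOR_RGB2HSV)
g=cv2.inRange(hsv,(65,100,40),(90,255,255))
c=max(cv2.findContours(g,cv2.RETR_EXTERNAL,cv2.CHAIN_APPROX_SIMPLE)[0],key=cv2.contourArea)
print("safe outline px",cv2.approxPolyDP(c,4,True)[:,0].tolist())
w=cv2.inRange(hsv,(0,0,170),(180,40,255)); w[:205]=0;w[255:]=0;w[:,:405]=0;w[:,490:]=0
c=max(cv2.findContours(w,cv2.RETR_EXTERNAL,cv2.CHAIN_APPROX_SIMPLE)[0],key=cv2.contourArea)
print("flap px",cv2.approxPolyDP(c,3,True)[:,0].tolist())
for X in [(.43,-.12,.13)]: print(proj("top",X),proj("side",X))
a=cv2.resize(im[175:275,170:310],None,fx=4,fy=4,interpolation=cv2.INTER_CUBIC)
b=cv2.resize(im[185:285,375:515],None,fx=4,fy=4,interpolation=cv2.INTER_CUBIC)
cv2.imwrite("pics/crop1.png",cv2.cvtColor(cv2.resize(np.vstack([a,b]),(420,600)),cv2.COLOR_RGB2BGR))
E
```

```text
top [200. 235.] [474.8 105.2  22.5  17.5 163.3] 47
top [245. 225.] [495.   16.5  22.2  15.9  54. ] 42
side [242. 360.] [473.3 111.4  32.   19.1 162.4] 58
side [217. 327.] [550.6  86.5  33.1  18.1 161.3] 0
side [269. 319.] [495.6  25.   25.8  24.5  48.9] 40
safe outline px [[490, 200], [399, 204], [388, 213], [392, 263], [494, 258], [488, 254], [494, 251], [490, 205], [484, 205]]
flap px [[480, 211], [412, 215], [413, 243], [481, 239]]
(np.float64(313.4023899975563), np.float64(258.2268999852459)) (np.float64(353.8875125514124), np.float64(269.75966601371135))
```

View pics/crop1.png

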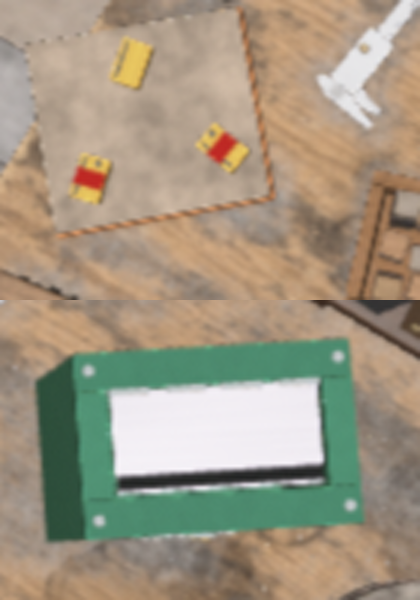

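The crop confirms both rejects: red stripes at top-image (200,235) and (245,225). The blank at (215,196) is plain yellow, so it is the good one. The safe's lid screws are at about (404,209), (488,204), (408,259) and (492,253). Next I refine with the stripe centroids in both views and locate the lid and hose.

Run:
```python
from h import *
from scipy.optimize import least_squares
im={n:snapshot(n) for n in("top","side")}
def red(n,u,v,r=14):
    p=im[n][int(v)-r:int(v)+r,int(u)-r:int(u)+r].astype(float)
    w=np.clip(p[...,0]-p[...,1]-80,0,100)*(p[...,1]<110)
    Y,X=np.mgrid[0:2*r,0:2*r]; return (w*X).sum()/w.sum()+int(u)-r,(w*Y).sum()/w.sum()+int(v)-r
for name,a,b in(("r1",(200,235),(242,360)),("r2",(245,225),(269,319))):
    pa,pb=red("top",*a),red("side",*b)
    s=least_squares(lambda X:np.r_[np.subtract(proj("top",X),pa),np.subtract(proj("side",X),pb)],[.5,.05,.1])
    print(name,np.round(pa,1),np.round(pb,1),"top",ray("top",*pa,.096).round(4),"side",ray("side",*pb,.096).round(4),"tri",s.x.round(4),s.fun.round(1))
S=[(404.3,208.7),(487.7,203.7),(408,258.7),(491.7,253.3)]
L=np.array([ray("top",*p,.14) for p in S]); print(L.round(4),L.mean(0)); 
print("yaws",np.degrees(np.arctan2(-(L[1]-L[0])[0]*-1,-(L[1]-L[0])[1])),np.degrees(np.arctan2(-(L[3]-L[2])[0]*-1,-(L[3]-L[2])[1])), "x-axis",np.degrees(np.arctan2((L[0]-L[2])[1],(L[0]-L[2])[0])),np.degrees(np.arctan2((L[1]-L[3])[1],(L[1]-L[3])[0])))
F=np.array([ray("top",*p,.138) for p in [(412,215),(480,211),(481,239),(413,243)]]);print("flap",F.round(3),F.mean(0))
for p in [(430,313),(450,298),(470,302),(400,335)]: print("hose",p,ray("top",*p,.265).round(3))
c=[cv2.resize(im["side"][290:390,190:320],(520,400),interpolation=cv2.INTER_CUBIC)]
d=im["side"][150:280,340:500]; d=cv2.resize(d,(246,200),interpolation=cv2.INTER_CUBIC); o=np.zeros((600,520,3),np.uint8);o[:400]=c[0];o[400:,:246]=d
e=cv2.resize(im["top"][280:350,380:470],(257,200),interpolation=cv2.INTER_CUBIC);o[400:,250:507]=e
cv2.imwrite("pics/crop2.png",cv2.cvtColor(o,cv2.COLOR_RGB2BGR))
```

```text
r1 [199.3 234.1] [242.3 357.7] top [0.4751 0.1057 0.096 ] side [0.4776 0.1083 0.096 ] tri [0.477  0.1072 0.0949] [-0.6 -0.9  0.8  0.1]
r2 [243.5 223.8] [268.8 315.9] top [0.497  0.0192 0.096 ] side [0.4993 0.0215 0.096 ] tri [0.4987 0.0203 0.095 ] [-0.5 -0.8  0.8  0.1]
[[ 0.5273 -0.2927  0.14  ]
 [ 0.5399 -0.4546  0.14  ]
 [ 0.4316 -0.3001  0.14  ]
 [ 0.4443 -0.4617  0.14  ]] [ 0.48576617 -0.37725044  0.14      ]
yaws 4.472135309444726 4.5137386656577725 x-axis 4.439846037685103 4.242261136779794
flap [[ 0.516 -0.308  0.138]
 [ 0.526 -0.44   0.138]
 [ 0.472 -0.442  0.138]
 [ 0.462 -0.31   0.138]] [ 0.49369655 -0.37504127  0.138     ]
hose (430, 313) [ 0.341 -0.309  0.265]
hose (450, 298) [ 0.365 -0.342  0.265]
hose (470, 302) [ 0.359 -0.375  0.265]
hose (400, 335) [ 0.305 -0.26   0.265]
```

View pics/crop2.png

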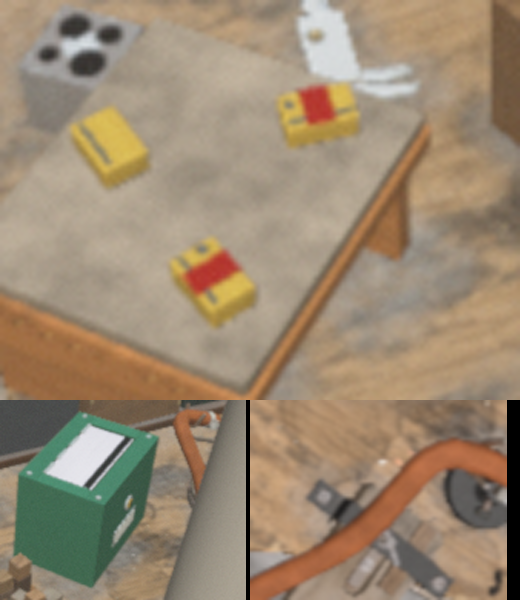

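Side crop confirms the same: plain blank at left, the two red-striped ones at side-image (242,358) and (269,316). Stripe heights triangulate to 95 mm (expected 96) and the lid screws span 162 x 96 mm, so both are consistent. Moving: rise first, then swing to r1.

```bash
cat > plan.py <<'E'
from h import *
import sys
from scipy.spatial.transform import Rotation as Ro
def plan(W):
    o=get_obs(); R=Ro.from_rotvec(o["orientation"]); p=o["position"]
    x=R.as_matrix()[:,0]; psi=np.degrees(np.arctan2(x[1],x[0])); print("t",o["time"],"p",p.round(4),"psi",psi.round(2),"z",R.as_matrix()[:,2].round(4),"q",o["qpos"].round(2))
    for w in W:
        T=Ro.from_euler("z",w[3],degrees=True)*Ro.from_euler("x",180,degrees=True)
        print(w,"->",(R.inv().apply(np.array(w[:3])-p)*1000).round(1),np.degrees((R.inv()*T).as_rotvec()).round(1))
if __name__=="__main__": plan(eval(sys.argv[1]))
E
python3 plan.py "[(.116,-.512,.42,12.8),(.30,-.44,.42,5),(.43,-.30,.42,-5),(.50,-.12,.40,-10),(.50,.02,.35,-14),(.477,.107,.28,-16.5),(.477,.107,.16,-16.5)]"
```

```text
t 0.3 p [ 0.116  -0.5119  0.2265] psi 12.77 z [-0.e+00  4.e-04 -1.e+00] q [-1.49  0.34  1.52  0.    1.28 -0.15]
(0.116, -0.512, 0.42, 12.8) -> [  -0.    -0.  -193.5] [-0. -0. -0.]
(0.3, -0.44, 0.42, 5) -> [ 195.3  -29.6 -193.5] [-0.  -0.   7.8]
(0.43, -0.3, 0.42, -5) -> [ 353.1 -137.4 -193.4] [-0.  -0.  17.8]
(0.5, -0.12, 0.4, -10) -> [ 461.1 -297.4 -173.3] [-0.   0.  22.8]
(0.5, 0.02, 0.35, -14) -> [ 492.  -434.  -123.3] [-0.   0.  26.8]
(0.477, 0.107, 0.28, -16.5) -> [ 488.8 -523.9  -53.2] [-0.   0.  29.3]
(0.477, 0.107, 0.16, -16.5) -> [ 488.8 -523.8   66.8] [-0.   0.  29.3]
```

apply_moves(motion=[0,0,-50,0,0,0,0.7,0,0,-100,0,0,0,0.7,0,0,-150,0,0,0,0.7,0,0,-194,0,0,0,0.7,48,-5,-194,0,0,2,0.7,97,-12,-194,0,0,4,0.7,146,-20,-194,0,0,6,0.7,195,-30,-194,0,0,8,0.7,235,-57,-194,0,0,10,0.7,274,-84,-194,0,0,13,0.7], force=45)

```text
time: 1.55
position: [0.3658, -0.3683, 0.4204]
orientation: [-3.141, 0.009, 0.0]
force: [0.5, 0.7, -0.5]
grip_width: 0.0642
grasp_force: 0.0
```

```bash
python3 plan.py "[(.43,-.30,.42,-5),(.50,-.12,.40,-10),(.50,.02,.35,-14),(.477,.107,.28,-16.5),(.477,.107,.16,-16.5)]"
```

```text
t 1.55 p [ 0.3658 -0.3683  0.4204] psi -0.31 z [-2.e-04  4.e-04 -1.e+00] q [-0.94  0.26  1.11  0.    1.76  0.64]
(0.43, -0.3, 0.42, -5) -> [ 63.8 -68.7   0.4] [-0.   0.   4.7]
(0.5, -0.12, 0.4, -10) -> [ 132.8 -249.1   20.5] [-0.   0.   9.7]
(0.5, 0.02, 0.35, -14) -> [ 132.1 -389.    70.5] [-0.   0.  13.7]
(0.477, 0.107, 0.28, -16.5) -> [ 108.6 -475.9  140.6] [-0.   0.  16.2]
(0.477, 0.107, 0.16, -16.5) -> [ 108.7 -475.8  260.6] [-0.   0.  16.2]
```

apply_moves(motion=[32,-35,0,0,0,2,0.7,64,-70,0,0,0,5,0.7,90,-115,0,0,0,6,0.7,112,-165,5,0,0,7,0.7,125,-215,12,0,0,9,0.7,133,-265,22,0,0,10,0.7,133,-320,40,0,0,12,0.7,132,-375,60,0,0,14,0.7,122,-425,90,0,0,15,0.7,109,-476,120,0,0,16,0.7])

```text
time: 2.8
position: [0.4752, 0.1076, 0.2998]
orientation: [-3.11, 0.445, -0.001]
force: [1.7, -0.4, -0.0]
grip_width: 0.0641
grasp_force: 0.0
```

```bash
python3 plan.py "[(.477,.107,.16,-16.5),(.477,.107,.086,-16.5)]"
```

```text
t 2.8 p [0.4752 0.1076 0.2998] psi -16.27 z [ 5.e-04 -0.e+00 -1.e+00] q [ 0.07  0.22  1.49 -0.    1.43  1.92]
(0.477, 0.107, 0.16, -16.5) -> [1.900e+00 1.000e-01 1.398e+02] [-0.  -0.   0.2]
(0.477, 0.107, 0.086, -16.5) -> [1.800e+00 1.000e-01 2.138e+02] [-0.  -0.   0.2]
```

apply_moves(motion=[1,0,50,0,0,0,0.7,2,0,100,0,0,0,0.7,2,0,150,0,0,0,0.7,2,0,190,0,0,0,0.7,2,0,203,0,0,0,0.7,2,0,212,0,0,0,0.7,2,0,212,0,0,0,0.7])

```text
time: 3.68
position: [0.4781, 0.1054, 0.0893]
orientation: [-3.11, 0.444, -0.002]
force: [0.1, -0.2, -0.2]
grip_width: 0.064
grasp_force: 0.0
```

Run:
```python
from h import *
im=snapshot("side"); a=cv2.resize(im[250:400,170:330],(640,600),interpolation=cv2.INTER_CUBIC)
cv2.imwrite("pics/g1.png",cv2.cvtColor(a,cv2.COLOR_RGB2BGR)); o=get_obs();print(o["position"],o["force"])
```

```text
[0.47834581 0.10545335 0.08969973] [ 0.15217684 -0.01360577 -0.05343302]
```

View pics/g1.png

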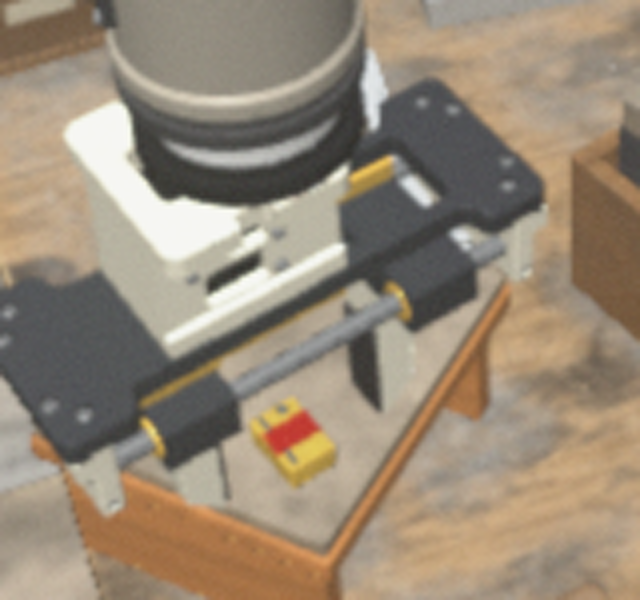

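The picture shows the reject at (295,440), between the fingertips at (215,500) and (385,405) and centred. I lower slightly and close.

apply_moves(motion=[0,0,2,0,0,0,0.7,0,0,2,0,0,0,0.1,0,0,2,0,0,0,0.1,0,0,2,0,0,0,0.1,0,0,2,0,0,0,0.1,0,0,2,0,0,0,0.1], force=45)

```text
time: 4.47
position: [0.4776, 0.1054, 0.0867]
orientation: [3.11, -0.444, 0.0]
force: [1.0, 0.0, -0.9]
grip_width: 0.0195
grasp_force: 45.1
```

```bash
python3 plan.py "[(.48,.107,.15,-16.5),(.50,0,.33,-10),(.53,-.13,.36,-5),(.52,-.25,.36,0),(.4763,-.3778,.34,4.4),(.4763,-.3778,.17,4.4)]"
```

```text
t 4.475 p [0.4776 0.1054 0.0867] psi -16.24 z [ 1.e-04 -1.e-04 -1.e+00] q [ 0.06  0.44  1.81 -0.    0.89  1.91]
(0.48, 0.107, 0.15, -16.5) -> [  1.9  -2.2 -63.3] [ 0.  -0.   0.3]
(0.5, 0, 0.33, -10) -> [  51.    94.9 -243.3] [ 0.  -0.  -6.2]
(0.53, -0.13, 0.36, -5) -> [ 116.2  211.4 -273.3] [  0.   -0.  -11.2]
(0.52, -0.25, 0.36, 0) -> [ 140.1  329.4 -273.3] [  0.   -0.  -16.2]
(0.4763, -0.3778, 0.34, 4.4) -> [ 133.9  464.3 -253.3] [  0.   -0.  -20.6]
(0.4763, -0.3778, 0.17, 4.4) -> [133.9 464.3 -83.3] [  0.   -0.  -20.6]
```

Gripped at 19.5 mm with 45 N. Lift and cross to above the safe.

apply_moves(motion=[0,0,-45,0,0,0,0.1,0,0,-100,0,0,0,0.1,10,20,-155,0,0,-1,0.1,30,50,-205,0,0,-3,0.1,55,90,-245,0,0,-6,0.1,80,140,-265,0,0,-8,0.1,105,190,-273,0,0,-10,0.1,122,240,-273,0,0,-12,0.1,134,290,-273,0,0,-15,0.1,140,335,-273,0,0,-17,0.1])

```text
time: 5.72
position: [0.518, -0.2572, 0.359]
orientation: [-3.141, -0.022, 0.002]
force: [-0.3, -0.0, -1.4]
grip_width: 0.019
grasp_force: 45.0
```

apply_moves(motion=[0,50,0,0,0,-1,0.1,-22,95,0,0,0,-3,0.1,-40,125,0,0,0,-4,0.1,-44,128,20,0,0,-4,0.1,-44,128,60,0,0,-4,0.1,-44,128,100,0,0,-4,0.1,-44,128,100,0,0,-4,0.1])

```text
time: 6.6
position: [0.4747, -0.3827, 0.2564]
orientation: [-3.133, -0.13, 0.008]
force: [0.8, 0.6, -0.5]
grip_width: 0.0195
grasp_force: 45.0
```

```bash
python3 plan.py "[(.4763,-.3778,.17,4.4),(.4763,-.3778,.135,4.4),(.4763,-.3778,.082,4.4)]"
python3 - <<'E'
from h import *
a=save("side","s3"); b=save("top","t3")
o=np.hstack([cv2.resize(a[110:310,290:490],(400,400)),cv2.resize(b[170:370,350:550],(400,400))])
cv2.imwrite("pics/over1.png",cv2.cvtColor(o,cv2.COLOR_RGB2BGR))
E
```

```text
t 6.6 p [ 0.4747 -0.3827  0.2564] psi 4.76 z [-0.0055  0.0056 -1.    ] q [-0.8   0.49  1.21 -0.    1.45  0.68]
(0.4763, -0.3778, 0.17, 4.4) -> [ 2.4 -4.2 86.4] [-0.3  0.3  0.4]
(0.4763, -0.3778, 0.135, 4.4) -> [  2.6  -4.  121.4] [-0.3  0.3  0.4]
(0.4763, -0.3778, 0.082, 4.4) -> [  2.9  -3.7 174.4] [-0.3  0.3  0.4]
```

View pics/over1.png

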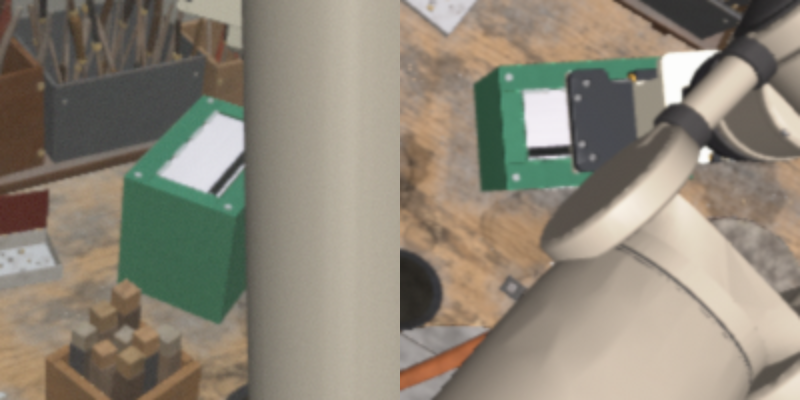

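The arm is above the safe. The gripper covers the right of the slot in the top view, its fingers are hidden, and the orange hose lies well below and in front. Next I descend just above the flap and check the pose.

apply_moves(motion=[1,-2,40,0,0,0,0.1,2,-4,80,0,0,0,0.1,2,-4,86,0,0,0,0.1,2,-4,86,0,0,0,0.1])

```text
time: 7.2
position: [0.4786, -0.3807, 0.1759]
orientation: [3.136, 0.131, 0.003]
force: [0.7, 0.6, -0.0]
grip_width: 0.0197
grasp_force: 45.0
```

```bash
python3 plan.py "[(.4763,-.3778,.135,4.4),(.4763,-.3778,.082,4.4)]"
```

```text
t 7.2 p [ 0.4786 -0.3807  0.1759] psi 4.77 z [ 0.0022 -0.0024 -1.    ] q [-0.8   0.54  1.35 -0.    1.25  0.69]
(0.4763, -0.3778, 0.135, 4.4) -> [-2.1 -3.2 40.9] [ 0.1 -0.1  0.4]
(0.4763, -0.3778, 0.082, 4.4) -> [-2.2 -3.3 93.9] [ 0.1 -0.1  0.4]
```

Now press the flap gently in small steps.

apply_moves(motion=[-2,-3,20,0,0,0,0.1,-2,-3,32,0,0,0,0.1,-2,-3,42,0,0,0,0.1,-2,-3,52,0,0,0,0.1])

```text
time: 7.7
position: [0.4766, -0.378, 0.1231]
orientation: [3.136, 0.131, 0.005]
force: [0.9, 0.3, 4.7]
grip_width: 0.0196
grasp_force: 45.0
```

apply_moves(motion=[0,0,12,0,0,0,0.1,0,0,24,0,0,0,0.1,0,0,34,0,0,0,0.1,0,0,41,0,0,0,0.1,0,0,41,0,0,0,0.1])

```text
time: 8.32
position: [0.4743, -0.3764, 0.0793]
orientation: [-3.137, -0.131, 0.004]
force: [-4.3, -0.8, -2.7]
grip_width: 0.0194
grasp_force: 45.0
```

apply_moves(motion=[0,0,0,0,0,0,0.45,0,0,0,0,0,0,0.45,0,0,0,0,0,0,0.45,0,0,0,0,0,0,0.45,0,0,0,0,0,0,0.45,0,0,0,0,0,0,0.45,0,0,0,0,0,0,0.45,0,0,0,0,0,0,0.45])

```text
time: 9.32
position: [0.4756, -0.3771, 0.0809]
orientation: [3.138, 0.131, 0.001]
force: [-0.6, 0.0, 2.1]
grip_width: 0.0413
grasp_force: 1.2
```

apply_moves(motion=[0,0,-20,0,0,0,0.45,0,0,-40,0,0,0,0.45,0,0,-60,0,0,0,0.45,0,0,-100,0,0,0,0.45,0,0,-150,0,0,0,0.45,0,0,-200,0,0,0,0.45,0,0,-250,0,0,0,0.45,0,0,-275,0,0,0,0.45,0,0,-275,0,0,0,0.45])

```text
time: 10.45
position: [0.4761, -0.3774, 0.3575]
orientation: [3.135, 0.131, 0.005]
force: [0.3, -0.1, 0.3]
grip_width: 0.0413
grasp_force: 0.0
```

```bash
python3 plan.py "[(.52,-.25,.36,10),(.53,-.13,.36,30),(.515,-.03,.33,45),(.4985,.0205,.28,51),(.4985,.0205,.087,51)]"
```

```text
t 10.45 p [ 0.4761 -0.3774  0.3575] psi 4.78 z [ 0.0034 -0.0032 -1.    ] q [-0.8   0.45  1.01  0.    1.68  0.69]
(0.52, -0.25, 0.36, 10) -> [  54.3 -123.3   -2.8] [ 0.2 -0.2 -5.2]
(0.53, -0.13, 0.36, 30) -> [  74.3 -242.1   -3.2] [  0.2  -0.1 -25.2]
(0.515, -0.03, 0.33, 45) -> [  67.6 -343.1   26.5] [  0.3  -0.1 -40.2]
(0.4985, 0.0205, 0.28, 51) -> [  55.2 -394.9   76.2] [  0.3  -0.1 -46.2]
(0.4985, 0.0205, 0.087, 51) -> [  54.6 -395.6  269.2] [  0.3  -0.1 -46.2]
```

apply_moves(motion=[22,-45,0,0,0,-2,0.6,40,-90,0,0,0,-5,0.6,56,-135,0,0,0,-10,0.6,65,-180,0,0,0,-16,0.6,72,-225,0,0,0,-23,0.6,73,-270,5,0,0,-30,0.7,70,-315,18,0,0,-37,0.7,64,-355,35,0,0,-43,0.7,56,-394,55,0,0,-46,0.7,56,-394,76,0,0,-46,0.7])

```text
time: 11.7
position: [0.497, 0.0229, 0.2774]
orientation: [-2.834, -1.352, 0.003]
force: [0.5, 0.3, -0.3]
grip_width: 0.0644
grasp_force: 0.0
```

```bash
python3 plan.py "[(.4985,.0205,.12,51),(.4985,.0205,.087,51)]"
python3 - <<'E'
from h import *
a=snapshot("side"); b=snapshot("top")
o=np.hstack([cv2.resize(a[240:400,150:330],(450,400)),cv2.resize(b[160:300,360:480],(343,400))])
cv2.imwrite("pics/chk1.png",cv2.cvtColor(o,cv2.COLOR_RGB2BGR))
E
```

```text
t 11.7 p [0.497  0.0229 0.2774] psi 51.0 z [-2.6e-03  9.0e-04 -1.0e+00] q [-0.11  0.26  1.5   0.    1.38  0.57]
(0.4985, 0.0205, 0.12, 51) -> [ -0.8   3.1 157.4] [-0.1  0.1  0. ]
(0.4985, 0.0205, 0.087, 51) -> [ -0.7   3.2 190.4] [-0.1  0.1  0. ]
```

View pics/chk1.png

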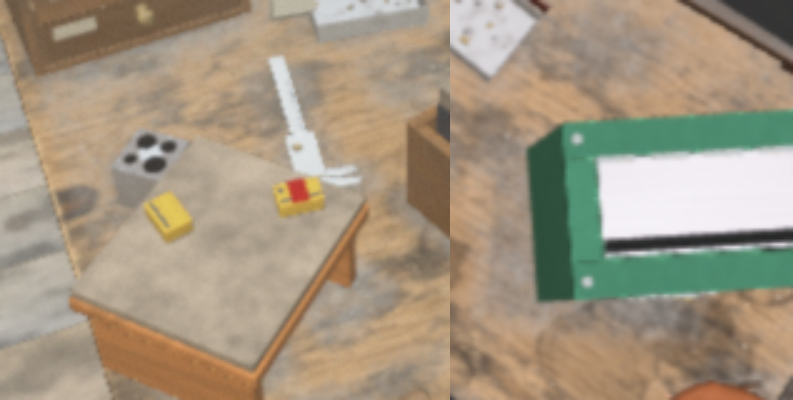

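The first reject is gone from the board. The flap is shut with nothing lying on it, and reject 2 (298,190 in the crop) and the good blank are in place. Descend on reject 2.

apply_moves(motion=[-1,3,45,0,0,0,0.7,-1,3,95,0,0,0,0.7,-1,3,140,0,0,0,0.7,-1,3,170,0,0,0,0.7,-1,3,184,0,0,0,0.7,-1,3,189,0,0,0,0.7,-1,3,189,0,0,0,0.7])

```text
time: 12.68
position: [0.5008, 0.0175, 0.0913]
orientation: [2.838, 1.346, 0.002]
force: [-0.2, -0.5, -0.1]
grip_width: 0.0643
grasp_force: 0.0
```

Run:
```python
from h import *
im=snapshot("side"); a=cv2.resize(im[230:380,190:350],(640,600),interpolation=cv2.INTER_CUBIC)
cv2.imwrite("pics/g2.png",cv2.cvtColor(a,cv2.COLOR_RGB2BGR)); o=get_obs();print(o["position"],o["force"])
```

```text
[0.50095376 0.01750867 0.09163219] [-0.40421582 -0.76765364 -0.53825244]
```

View pics/g2.png

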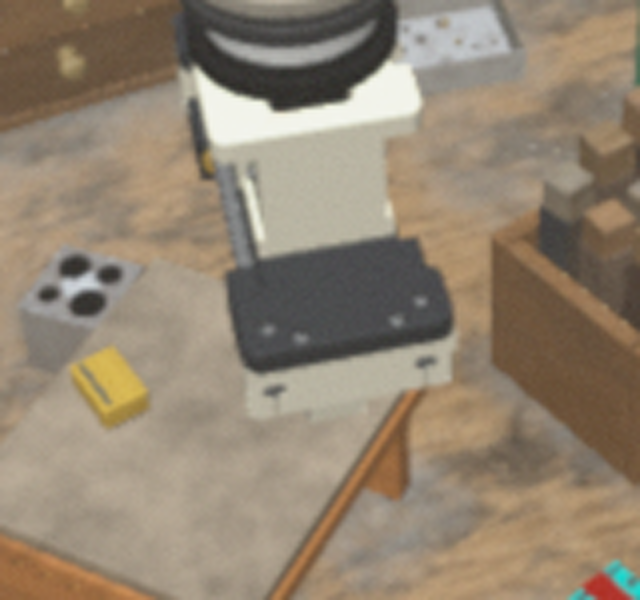

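The gripper hides reject 2, and its body is clear of the stick box. I nudge by the pose error, lower and close.

apply_moves(motion=[1,-3,2,0,0,0,0.7,1,-3,4,0,0,0,0.7,1,-3,4,0,0,0,0.1,1,-3,4,0,0,0,0.1,1,-3,4,0,0,0,0.1,1,-3,4,0,0,0,0.1,1,-3,4,0,0,0,0.1], force=45)

```text
time: 13.6
position: [0.4986, 0.0203, 0.0867]
orientation: [2.838, 1.347, -0.0]
force: [0.0, 0.5, -0.8]
grip_width: 0.0193
grasp_force: 45.0
```

```bash
python3 plan.py "[(.50,.02,.2,51),(.515,-.03,.32,45),(.53,-.13,.36,30),(.52,-.25,.36,10),(.4763,-.3778,.36,4.4),(.4763,-.3778,.175,4.4)]"
```

```text
t 13.6 p [0.4986 0.0203 0.0867] psi 50.77 z [ 0.e+00 -1.e-04 -1.e+00] q [-0.11  0.46  1.78 -0.    0.9   0.57]
(0.5, 0.02, 0.2, 51) -> [   0.7    1.3 -113.3] [ 0.   0.  -0.2]
(0.515, -0.03, 0.32, 45) -> [ -28.6   44.6 -233.3] [0.  0.  5.8]
(0.53, -0.13, 0.36, 30) -> [ -96.5  119.4 -273.3] [ 0.   0.  20.8]
(0.52, -0.25, 0.36, 10) -> [-195.8  187.6 -273.3] [ 0.   0.  40.8]
(0.4763, -0.3778, 0.36, 4.4) -> [-322.4  234.6 -273.3] [ 0.   0.  46.4]
(0.4763, -0.3778, 0.175, 4.4) -> [-322.4  234.6  -88.3] [ 0.   0.  46.4]
```

apply_moves(motion=[0,0,-45,0,0,0,0.1,0,0,-100,0,0,0,0.1,0,3,-155,0,0,0,0.1,-12,20,-205,0,0,3,0.1,-29,45,-240,0,0,6,0.1,-60,82,-265,0,0,13,0.1,-96,119,-273,0,0,21,0.1,-135,150,-273,0,0,29,0.1,-175,176,-273,0,0,37,0.1,-218,198,-273,0,0,43,0.1])

```text
time: 14.85
position: [0.5137, -0.2752, 0.3591]
orientation: [-3.134, -0.207, 0.001]
force: [0.1, 0.6, -0.6]
grip_width: 0.0191
grasp_force: 44.9
```

```bash
python3 plan.py "[(.4763,-.3778,.36,4.4),(.4763,-.3778,.175,4.4)]"
```

```text
t 14.85 p [ 0.5137 -0.2752  0.3591] psi 7.55 z [-7.e-04  6.e-04 -1.e+00] q [-0.62  0.4   1.08  0.    1.66  0.82]
(0.4763, -0.3778, 0.36, 4.4) -> [-50.5  96.8  -0.9] [-0.   0.   3.2]
(0.4763, -0.3778, 0.175, 4.4) -> [-50.4  96.9 184.1] [-0.   0.   3.2]
```

apply_moves(motion=[-22,48,0,0,0,2,0.1,-50,96,0,0,0,3,0.1,-50,97,30,0,0,3,0.1,-50,97,80,0,0,3,0.1,-50,97,130,0,0,3,0.1,-50,97,165,0,0,3,0.1,-50,97,182,0,0,3,0.1,-50,97,182,0,0,3,0.1])

```text
time: 15.85
position: [0.4768, -0.3759, 0.176]
orientation: [-3.136, -0.13, 0.004]
force: [-0.5, -0.2, -0.4]
grip_width: 0.0196
grasp_force: 44.9
```

```bash
python3 plan.py "[(.4763,-.3778,.123,4.4),(.4763,-.3778,.08,4.4)]"
```

```text
t 15.85 p [ 0.4768 -0.3759  0.176 ] psi 4.76 z [-0.0028  0.0027 -1.    ] q [-0.79  0.54  1.36 -0.    1.25  0.69]
(0.4763, -0.3778, 0.123, 4.4) -> [-0.6  2.  53. ] [-0.2  0.1  0.4]
(0.4763, -0.3778, 0.08, 4.4) -> [-0.5  2.1 96. ] [-0.2  0.1  0.4]
```

apply_moves(motion=[0,2,20,0,0,0,0.1,0,2,32,0,0,0,0.1,0,2,42,0,0,0,0.1,0,2,53,0,0,0,0.1,0,2,65,0,0,0,0.1,0,2,77,0,0,0,0.1,0,2,87,0,0,0,0.1,0,2,94,0,0,0,0.1,0,2,94,0,0,0,0.1])

```text
time: 16.98
position: [0.477, -0.3782, 0.0826]
orientation: [-3.137, -0.131, 0.003]
force: [-3.0, -0.1, -0.8]
grip_width: 0.0197
grasp_force: 44.9
```

apply_moves(motion=[0,0,2,0,0,0,0.1,0,0,2,0,0,0,0.45,0,0,2,0,0,0,0.45,0,0,2,0,0,0,0.45,0,0,2,0,0,0,0.45,0,0,2,0,0,0,0.45,0,0,2,0,0,0,0.45,0,0,2,0,0,0,0.45,0,0,2,0,0,0,0.45])

```text
time: 18.1
position: [0.4778, -0.3787, 0.0818]
orientation: [3.139, 0.131, 0.0]
force: [-1.7, 0.4, 3.1]
grip_width: 0.0416
grasp_force: 1.3
```

apply_moves(motion=[0,0,-20,0,0,0,0.45,0,0,-40,0,0,0,0.45,0,0,-60,0,0,0,0.45,0,0,-100,0,0,0,0.45,0,0,-150,0,0,0,0.45,0,0,-200,0,0,0,0.45,0,0,-250,0,0,0,0.45,0,0,-278,0,0,0,0.45,25,-45,-278,0,0,0,0.45,40,-95,-278,0,0,0,0.45])

```text
time: 19.35
position: [0.5106, -0.28, 0.3594]
orientation: [3.139, 0.129, 0.002]
force: [0.6, 0.2, 0.1]
grip_width: 0.0413
grasp_force: 0.0
```

apply_moves(motion=[10,-50,0,0,0,0,0.45,15,-95,0,0,0,0,0.45,15,-140,0,0,0,0,0.45,15,-180,0,0,0,0,0.45,15,-200,0,0,0,0,0.45,15,-200,0,0,0,0,0.45,15,-200,0,0,0,0,0.45])

```text
time: 20.23
position: [0.5083, -0.0812, 0.3595]
orientation: [3.138, 0.129, -0.0]
force: [0.4, 0.2, -0.1]
grip_width: 0.0413
grasp_force: 0.0
```

Run:
```python
from h import *
a=snapshot("side"); b=snapshot("top")
o=np.hstack([cv2.resize(a[130:410,150:470],(457,400)),cv2.resize(b[170:310,380:500],(343,400))])
cv2.imwrite("pics/fin.png",cv2.cvtColor(o,cv2.COLOR_RGB2BGR)); o=get_obs(); print(o["time"],o["position"],o["force"])
```

```text
20.325 [ 0.50823092 -0.08134713  0.35942178] [-0.01831733 -0.12278084  0.3454039 ]
```

View pics/fin.png

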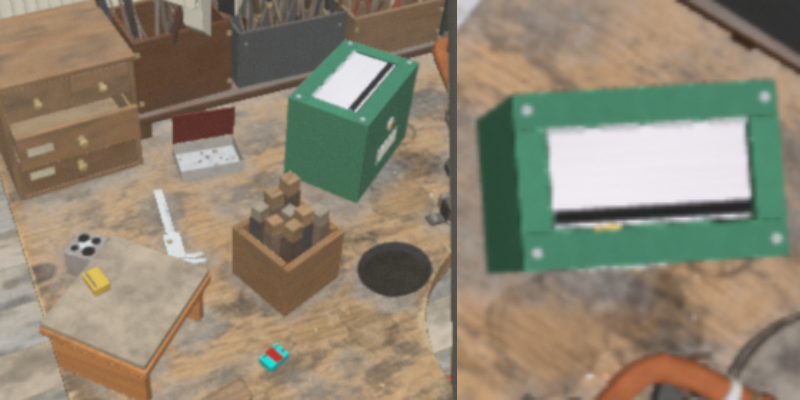

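The board holds only the good blank, and the flap looks shut. A small yellow spot shows at the slot's front edge, at (608,227) in the crop. I need to tell whether it is a blank jammed there or one on the floor seen through the gap.

Run:
```python
from h import *
b=save("top","t5"); a=save("side","s5")
old=cv2.cvtColor(cv2.imread("pics/top2.png"),cv2.COLOR_BGR2RGB); olds=cv2.cvtColor(cv2.imread("pics/side1.png"),cv2.COLOR_BGR2RGB)
hsv=cv2.cvtColor(b,cv2.COLOR_RGB2HSV); m=cv2.inRange(hsv,(18,100,70),(38,255,255))
ys,xs=np.nonzero(m[200:265,390:495]); print("top yellow",xs.min()+390,xs.max()+390,ys.min()+200,ys.max()+200,len(xs))
u,v=xs.mean()+390,ys.mean()+200
c,s=np.cos(np.radians(4.4)),np.sin(np.radians(4.4))
for z in(.14,.136,.125,.016,.01):
    X=ray("top",u,v,z); d=X-[.4858,-.3773,0]; print(z,"safe xy",np.round([1000*(c*d[0]+s*d[1]),1000*(-s*d[0]+c*d[1])],1),"side px",np.round(proj("side",X)))
hs=cv2.cvtColor(a,cv2.COLOR_RGB2HSV); ms=cv2.inRange(hs,(18,100,70),(38,255,255)); print("side yellow",np.argwhere(ms[155:260,345:445])[:20]+[155,345])
f=lambda im,r:cv2.resize(im[r[0]:r[1],r[2]:r[3]],(400,300),interpolation=cv2.INTER_CUBIC)
T=(205,265,405,485);S=(155,215,360,440)
cv2.imwrite("pics/gap.png",cv2.cvtColor(np.vstack([np.hstack([f(old,T),f(b,T)]),np.hstack([f(olds,S),f(a,S)])]),cv2.COLOR_RGB2BGR))
```

```text
top yellow 433 436 249 249 4
0.14 safe xy [-32.8  28.9] side px [410. 197.]
0.136 safe xy [-32.7  27.7] side px [410. 198.]
0.125 safe xy [-32.5  24.6] side px [410. 202.]
0.016 safe xy [-29.7  -6.2] side px [408. 235.]
0.01 safe xy [-29.6  -7.9] side px [408. 237.]
side yellow [[215 425]
 [216 424]
 [217 424]
 [218 424]]
```

View pics/gap.png

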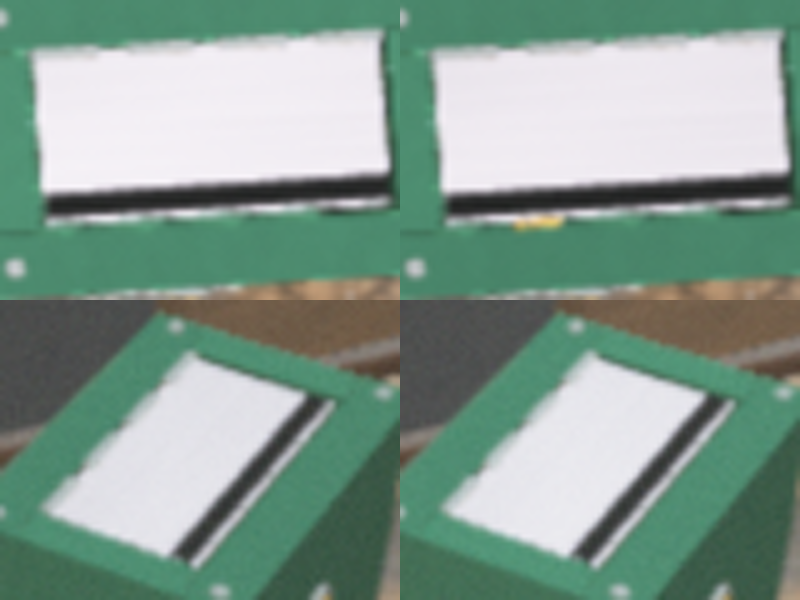

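The side view shows no yellow at (410,197), where a jammed blank would appear, and the flap looks the same as before. On the safe's floor the spot works out at (-30,-7) mm in the safe's frame, so it is a dropped blank seen through the gap.

```bash
python3 -c "from plant import *; print(close_job())"
```

```text
the job is handed in; nothing more can be done
None
```

I put both rejects in the scrap safe, the flap has shut, the good blank was left on the board, and I handed the job in at about 20 s on the robot's clock.

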